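Index the dosing turret and unscrew the square-headed nozzle

ROBOT

A 7-joint arm with a two-finger parallel gripper is mounted at the origin on the work surface. World frame = base frame: x ahead of the robot, y to its left, z up, the work surface at z = 0. Lengths are in m, angles in rad, forces in N, time in s.
With the tool pointing down it reaches from about 0.35 to 0.9 m from the base axis. Payload 8.1 kg.
Tool frame: the origin (TCP) lies on the centre line of the jaws, within the pads' length; the fingertips stand 17 mm ahead of it and the grasp point (between the pads) lies 2 mm behind it; z points along the fingers, y is the direction in which the jaws open and shut (so a half turn about z gives the same grasp; the last joint's range is limited). The gripper opens to 92 mm and grips with 3 to 60 N. Pads are 19 mm wide; open, the fingers measure 130 mm over their backs; the gripper's body (75 mm by 190 mm) begins 47 mm behind the grasp point.
Start: joints at [-1.384, 0.434, 0.025, 1.573, -0.012, 1.134, -0.075], TCP at [0.179, 0.599, 0.244] pointing down, gripper open.
Joint ranges: [-2.62, 2.62], [-0.44, 2.09], [-1.27, 1.32], [0.08, 2.57], [-1.32, 4.46], [0.12, 2], [-2.74, 2.74]. Speed limits (rad/s): [2.22, 2.22, 3.01, 3.01, 3.14, 3.14, 3.14].

INTERFACE

Orientations are given as a rotation vector (axis times angle).
In Python, from cell import arm, imaging, job gives the robot as it stands.
- The arm moves only by the tool jog_arm, never from a script. Its argument "moves" is a list of rows, each an object with "fingers": the closure, from -1 (fully open) to 1 (shut); "xyz": the shift along the tool's x, y, z in cm, a list of three; "angular": the turn, a rotation vector about the tool's x, y, z in rad, a list of three. In form: [{"fingers": fingers, "xyz": [dx, dy, dz], "angular": [ax, ay, az]}, ...]. A call has 1 to 12 rows; each row is the pose to reach, as a shift and turn from the pose commanded when the call began, along the tool's axes at that moment; what a row does not reach only later rows make up. A row lasts 1/8 s, in which the tool goes at most 62.5 mm and 10.7 degrees, less where a joint would pass 70% of its speed; a pose out of reach is approached as far as the arm can. A call with a gripper value outside its range is refused whole. The fingers move at their own pace and stop on an object; "grip_force" is the grip in N (left out, the last holds). Time passes only in rows, so rows that repeat a pose let the fingers close. It gives the time, the measured TCP pose, the force and the opening at its end, in the units of the state.
- arm.observe(): the state, without advancing time (a new reading comes with each control period).
- imaging.get_image(name): name is "side" or "top"; returns the picture (480x640x3 uint8, red, green, blue); there is no depth.
- imaging.camera_params(name): a dict with "fx", "fy", "cx", "cy" (pixels), "dist" ([k1, k2, p1, p2, k3] as OpenCV has them; the pictures are not rectified), "rvec" (rotation vector, rad) and "tvec" (3), from world to camera coordinates, as OpenCV has them. Camera axes: x right, y down, z forward; pixel columns grow to the right and rows downward; lengths in m; the calibration is good to about 2 mm. A picture is of the moment at which its call begins. camera_params takes no time and is no camera call.
- job.sign_off(): hands the job in, once; it reports no verdict.
The state is a dict: "clock": time; "joints": joint angles; "dq": joint speeds; "joint_efforts": joint torques, N m; "position": TCP position; "ee_rot": TCP orientation; "force": force on the tool from outside, world axes, zero at the start; "ft_torque": the same for the moment, N m; "width": opening from 0.0 (shut) to 1.0 (fully open).
Only numpy, scipy, OpenCV 4.12 (cv2) and the standard library are available. Lean on these libraries where they do the work, as an engineer would, in place of code of your own. Each camera call takes 0.05 s, during which the arm holds its last target. There are 200 camera calls.

TASK

Turn the dosing turret by its upright posts until the square-headed nozzle stands at the front pointer, in the middle of the opening in the keeper rail. There, unscrew that nozzle (about a quarter turn anticlockwise seen from above, up to its stop), lift it out and stand it upright on the floor of the wash tray. Leave the two round-headed nozzles screwed in and do not disturb the other things on the bench.

Things in the scene. Friction and masses are not known exactly. Their poses are not given: they have to be found in the camera images.
- service_mark (a point): Point fixed to the machine where a nozzle's head centre is when that nozzle stands at the front pointer: 95 mm from the turret axis, 106 mm above the table. Its own -x axis points from the turret axis to the pointer. The machine is a grey round base 310 mm across, 28 mm high, with a dark steel pointer on the side facing roughly towards the robot.
- rail_gap (a point): Middle of the 76 degree opening, at the pointer, in the fixed steel keeper rail (130 mm from the turret axis, 70 mm above the table). The rail (radius 113 to 147 mm, 67 to 73 mm above the table) runs round the turret over the outer edge of the nozzle flanges, so no nozzle can be lifted except in the opening.
- turret_hub (a point): Centre of the top of the turret's low hub, on the vertical axis about which the turret turns, 66 mm above the table. The turret is a dark steel disc 256 mm across whose top is 45 mm above the table. The point's axes turn with the turret.
- turret (a joint): Angle of the turret from where it stood at the start, rad, growing anticlockwise seen from above; it turns freely in both directions past a full turn, and a friction brake of 0.5 N m (about 6 N at a post) holds it where it is left. There are no clicks.
- post0 (a point): One of three alike upright round steel posts fixed on the turret for turning it by hand: 18 mm in diameter, 105 mm long, from 45 to 150 mm above the table, 85 mm from the turret axis, half-way (60 degrees) between two nozzles. This point is on the post's axis, 135 mm above the table, 15 mm below its top.
- post1 (a point): One of three alike upright round steel posts fixed on the turret for turning it by hand: 18 mm in diameter, 105 mm long, from 45 to 150 mm above the table, 85 mm from the turret axis, half-way (60 degrees) between two nozzles. This point is on the post's axis, 135 mm above the table, 15 mm below its top.
- post2 (a point): One of three alike upright round steel posts fixed on the turret for turning it by hand: 18 mm in diameter, 105 mm long, from 45 to 150 mm above the table, 85 mm from the turret axis, half-way (60 degrees) between two nozzles. This point is on the post's axis, 135 mm above the table, 15 mm below its top.
- square_nozzle_head (a point): Centre of the grip head of the square-headed steel nozzle (about 350 g, 84 mm long, z up): a block 34 x 34 mm, 44 mm high, its flats square to the point's x and y. This point is 62 mm above the nozzle's underside and 22 mm below its top; seated, 106 mm above the table and 95 mm from the turret axis. Seated and locked, its x axis lies along that of turret_hub.
- square_nozzle_foot (a point): Centre of the same nozzle's underside. Two lugs here, along x (44 mm over both), lock under the seat. Turned anticlockwise seen from above it is free after 60 degrees and meets a stop at 75 to 80; clockwise is blocked. It does not rise while turned; then lift it straight up. The 28 mm stub stands by itself on a flat floor. Neck 24 mm, flange 52 mm across, 11.5 to 17.5 mm up.
- round_nozzle_head (a point): Centre of the head of a similar nozzle, same sizes, with a round flat-topped head 34 mm in diameter. Stays screwed in.
- dome_nozzle_head (a point): Centre of the head of a similar nozzle, same sizes, with a round, domed head 34 mm in diameter. Stays screwed in.
- wash_tray_in (a point): Centre of the inner floor (4 mm above the table) of the open white plastic wash tray, fixed on the table: 200 mm along its x, 160 mm along its y, walls 4 mm thick and 30 mm high. A jar stands in the +x part of it; the -x part is free.
- tablet_jar: Small amber jar with a white lid, 48 mm in diameter, 60 mm high, in the wash tray; origin at the centre of its underside. Not to be disturbed.
- capsule_ring: Aluminium ring lying on the table, 180 mm across, 28 mm high. Bystander; origin at its underside.
- cover_disc: Round steel cover with a small knob, 150 mm across, 44 mm high. Bystander; origin at its underside.
- beaker: Clear beaker, 76 mm across, 100 mm high. Bystander; origin at its underside.
- spray_bottle: White bottle, 68 mm in diameter, 190 mm high. Bystander; origin at its underside.
- spanner: Steel spanner lying on the table, 180 mm long. Bystander; origin at its underside.
- sample_can: Aluminium can, 66 mm in diameter, 90 mm high. Bystander; origin at its underside.

How it is judged:
By the outcome, as a careful person would: the job done as asked, in the order asked, and still so for the second after the job is handed in, with the robot touching nothing.
It also fails if it takes over 72 s, if anything falls off the work surface, if the arm or the gripper's body presses on something with over 40 N, if the wrist force passes 120 N, or if a joint passes its speed limit or range.

## Working session

There is one attempt and no reset: what is moved stays moved. The work goes in short steps, Python scripts to look and compute and a tool call to move; the robot and the scene stay as the last step left them, time stands still between calls to the robot, and variables do not carry over. Pictures are saved under pics/ and viewed, about 8 in all and at most 12, crops included, and the job is handed in when it is done.

Besides the shell and the picture viewer there is one more tool, called after "Request:" in YAML: its name, and indented under it one key for each argument. jog_arm: Moves the arm, as the interface text tells. Its arguments: {"type":"object","properties":{"moves":{"type":"array"},"grip_force":{"type":"number"}},"required":["moves"]}

```bash
mkdir -p pics; ls; python3 - <<'E'
from cell import arm, imaging
import cv2
print(arm.observe())
for n in("top","side"):
    cv2.imwrite(f"pics/{n}0.png",imaging.get_image(n)[:,:,::-1]); print(n,imaging.camera_params(n))
E
```

```text
pics
{'clock': 0.0, 'joints': array([-1.38360291,  0.43519447,  0.02498803,  1.57409489, -0.01159818,
        1.13399832, -0.07511408]), 'dq': array([ 0.00163651,  0.00120045,  0.0002243 ,  0.00041707, -0.00074283,
       -0.00067118, -0.00157835]), 'joint_efforts': array([-1.17270943e-04, -6.67837214e+01,  9.84888487e-01, -3.14473271e+01,
       -6.05750293e-02,  4.27895319e-02,  1.90894953e-04]), 'position': array([0.17851967, 0.59845752, 0.24296369]), 'ee_rot': array([-4.53754521e-01, -3.10857321e+00,  2.43175545e-03]), 'force': array([0.3261503 , 1.01629302, 0.19425669]), 'ft_torque': array([-0.01403937,  0.02541555, -0.02075551]), 'width': 0.9994727963992558}
top {'fx': 563.111841568185, 'fy': 563.111841568185, 'cx': 317.41767997967787, 'cy': 239.17682796237315, 'dist': array([-0.06781932,  0.        ,  0.        ,  0.        ,  0.        ]), 'rvec': array([ 2.13757933, -2.12929655,  0.12802499]), 'tvec': array([0.01394729, 0.49934311, 1.42301047])}
side {'fx': 583.6055614209537, 'fy': 583.6055614209537, 'cx': 311.4548853723744, 'cy': 238.17796141337152, 'dist': array([-0.04316363,  0.        ,  0.        ,  0.        ,  0.        ]), 'rvec': array([ 2.16746229, -0.29625967,  0.13177308]), 'tvec': array([-0.45859035,  0.17510954,  1.56458596])}
```

View pics/top0.png

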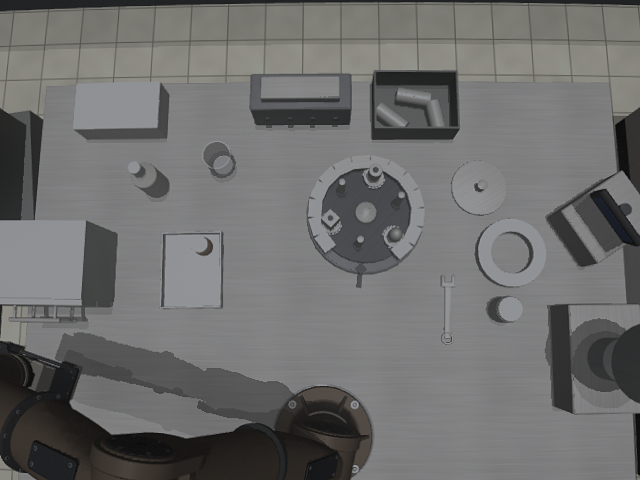

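View pics/side0.png

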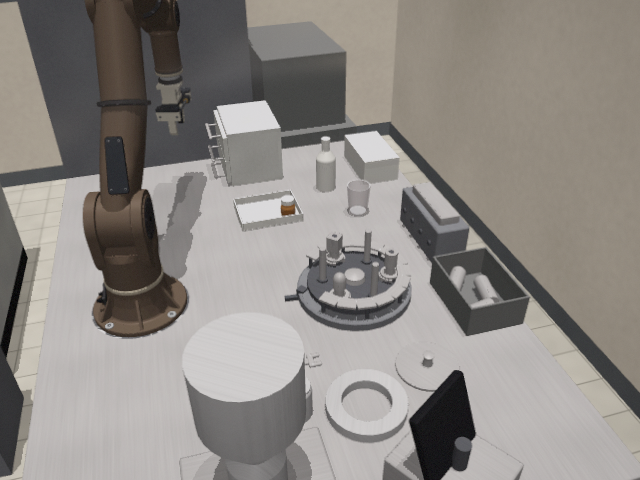

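The top view shows the machine centred near (366,213), with its pointer at (360,280). The square nozzle is at (331,218), the flat round one at (375,172), the dome at (395,235), and the tray around (192,270) with the jar at (205,245). In the side view the square head is at about (334,243). I'll enlarge both.

```bash
cat > h.py <<'E'
import cv2, numpy as np
from cell import arm, imaging
from scipy.optimize import least_squares
P={n:imaging.camera_params(n) for n in("top","side")}
def K(n): p=P[n]; return np.array([[p["fx"],0,p["cx"]],[0,p["fy"],p["cy"]],[0,0,1]])
def proj(n,X): return cv2.projectPoints(np.float64(X).reshape(-1,1,3),P[n]["rvec"],P[n]["tvec"],K(n),P[n]["dist"])[0][:,0]
def ray(n,uv):
    u=cv2.undistortPoints(np.float64([[uv]]),K(n),P[n]["dist"])[0,0]; R=cv2.Rodrigues(P[n]["rvec"])[0]
    return -R.T@P[n]["tvec"], R.T@np.array([u[0],u[1],1])
def atz(n,uv,z): c,d=ray(n,uv); return c+d*(z-c[2])/d[2]
def tri(a,b):
    Pm=[np.c_[cv2.Rodrigues(P[n]["rvec"])[0],P[n]["tvec"]] for n in("top","side")]
    u=[cv2.undistortPoints(np.float64([[q]]),K(n),P[n]["dist"])[0,0].reshape(2,1) for n,q in(("top",a),("side",b))]
    X=cv2.triangulatePoints(*Pm,*u)[:,0]; X=X[:3]/X[3]
    return X,[np.round(proj(n,X)[0]-q,1) for n,q in(("top",a),("side",b))]
def crop(img,x0,y0,w,h,s,f):
    c=cv2.resize(img[y0:y0+h,x0:x0+w],None,fx=s,fy=s,interpolation=cv2.INTER_CUBIC)
    for k in range(0,w,10):
        cv2.line(c,(k*s,0),(k*s,6),(0,0,255),1)
        if k%20==0: cv2.putText(c,str(x0+k),(k*s,16),0,.35,(0,0,255))
    for k in range(0,h,10):
        cv2.line(c,(0,k*s),(6,k*s),(0,0,255),1); 
        if k%20==0: cv2.putText(c,str(y0+k),(8,k*s+4),0,.35,(0,0,255))
    cv2.imwrite(f,c)
E
python3 - <<'E'
from h import *
crop(cv2.imread("pics/top0.png"),300,150,130,140,4,"pics/top0c.png")
crop(cv2.imread("pics/side0.png"),280,220,140,110,5,"pics/side0c.png")
E
```

```text
(no output)
```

View pics/top0c.png

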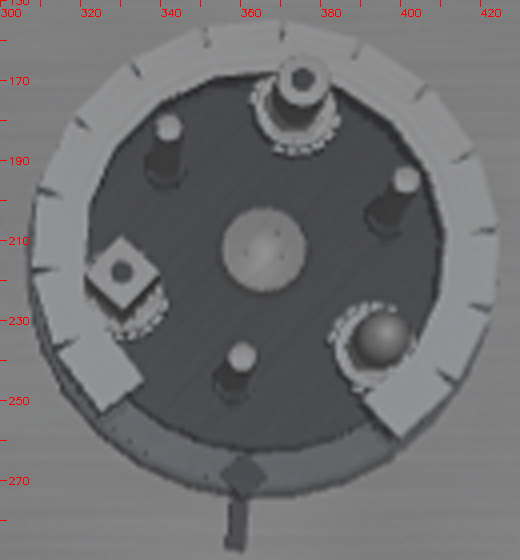

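View pics/side0c.png

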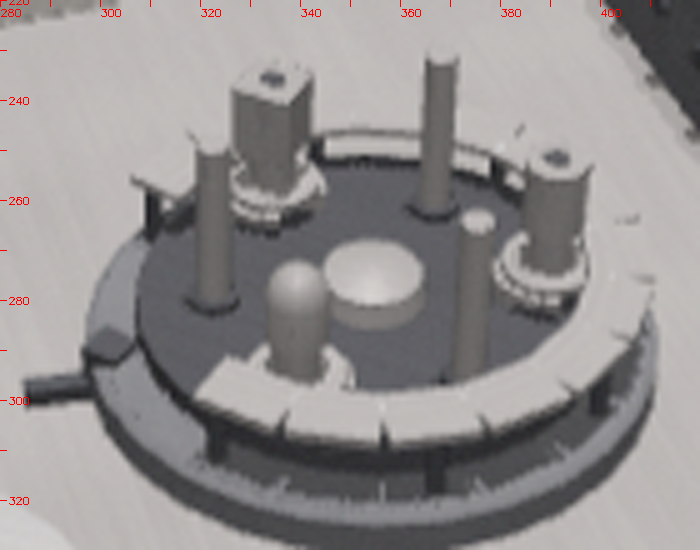

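The crops give top-image points: hub (366,212.3), posts (342.3,181.8), (401.8,195), (360.5,239), square (330.3,217.8), round (375.8,169.5). In the side image: hub (354.8,274), posts (368.4,231.2), (375.6,264.4), (322.2,249), square (334.4,235.6), round (391.2,251.6), pointer diamond (302,289.2). Next I triangulate these.

```bash
python3 - <<'E'
from h import *
np.set_printoptions(precision=4,suppress=True)
T=dict(hub=((366,212.25),(354.8,274)),pA=((342.25,181.75),(368.4,231.2)),pB=((401.75,195),(375.6,264.4)),pC=((360.5,239),(322.2,249)),sq=((330.25,217.75),(334.4,235.6)),rd=((375.75,169.5),(391.2,251.6)),ptr=((360.75,268.75),(302,289.2)))
X={}
for k,v in T.items():
    X[k],e=tri(*v); print(k,X[k],e)
zs=dict(hub=.066,pA=.15,pB=.15,pC=.15,sq=.128,rd=.128,ptr=.028)
for k,z in zs.items(): print(k,"top",atz("top",T[k][0],z)[:2],"side",atz("side",T[k][1],z)[:2])
# fit machine: centre, turret angle, using both views
off=dict(pA=(.085,0),pB=(.085,0),pC=(.085,0),sq=(.095,0),rd=(.095,0))
ang={}
h=X['hub'][:2]
for k in X:
    if k!='hub': d=X[k][:2]-h; print(k,np.hypot(*d),np.degrees(np.arctan2(d[1],d[0])))
def model(p):
    x,y,th=p; o={'hub':(x,y,.066)}
    for k,a,r in(('sq',0,.095),('pA',-60,.085),('rd',-120,.095),('pB',-180,.085),('pC',60,.085)):
        o[k]=(x+r*np.cos(th+np.radians(a)),y+r*np.sin(th+np.radians(a)),zs[k])
    return o
def res(p): 
    o=model(p); return np.concatenate([proj(n,o[k])[0]-T[k][i] for k in o for i,n in enumerate(("top","side"))])
s=least_squares(res,[*h,np.radians(100)]); print(s.x,np.degrees(s.x[2]),np.abs(s.fun).max()); print(s.fun.reshape(-1,4))
d=atz("top",T['ptr'][0],.030)[:2]-s.x[:2]; print("ptr dir",np.degrees(np.arctan2(d[1],d[0])),np.hypot(*d))
for uv in((163,233),(222,232),(162,308),(222,308)): print("tray rim",atz("top",uv,.03)[:2])
print("jar",atz("top",(203,245),.06)[:2])
E
```

```text
hub [ 0.5665 -0.1091  0.0581] [array([ 0. , -0.1]), array([-0.1,  0. ])]
pA [ 0.6243 -0.0465  0.1447] [array([-0. ,  0.2]), array([ 0.2, -0. ])]
pB [ 0.5915 -0.1905  0.1457] [array([-0. ,  0.1]), array([ 0.1, -0. ])]
pC [ 0.483  -0.09    0.1451] [array([-0.1,  0.4]), array([ 0.4, -0.1])]
sq [ 0.5379 -0.0174  0.1278] [array([-0.1,  0.3]), array([ 0.3, -0.1])]
rd [ 0.659  -0.1295  0.1282] [array([-0.1,  0.4]), array([ 0.4, -0.1])]
ptr [ 0.4234 -0.0963  0.0284] [array([-0.,  0.]), array([ 0., -0.])]
hub top [ 0.5647 -0.1086] side [ 0.5633 -0.1184]
pA top [ 0.6235 -0.0466] side [ 0.621  -0.0538]
pB top [ 0.5907 -0.19  ] side [ 0.5892 -0.1957]
pC top [ 0.4833 -0.0899] side [ 0.4801 -0.0965]
sq top [ 0.5388 -0.0176] side [ 0.537  -0.0177]
rd top [ 0.6602 -0.1297] side [ 0.658  -0.1294]
ptr top [ 0.4235 -0.0963] side [ 0.4235 -0.0958]
pA 0.08519890464867623 47.24706715545758
pB 0.08514558663350648 -72.89363462388249
pC 0.08566178364155294 167.11343204848842
sq 0.09600902939936302 107.27757059692823
rd 0.09476531367991277 -12.419091823404235
ptr 0.143600623308517 174.88824562405497
[ 0.5655 -0.1098  1.872 ] 107.25799303316185 2.0750757853784307
[[ 0.483  -0.3079 -0.2377 -2.0751]
 [ 0.6265  0.5838  0.2768  0.2627]
 [ 0.3539  0.1037 -0.0141 -1.4266]
 [ 0.4348  0.7794  0.2813  0.2967]
 [ 0.4219 -0.0056 -0.0598 -1.2126]
 [ 0.4877  0.2662  0.3672 -1.3538]]
ptr dir 174.5409011103072 0.14281913844627353
tray rim [0.516  0.4241]
tray rim [0.5188 0.2668]
tray rim [0.3191 0.4181]
tray rim [0.3205 0.261 ]
jar [0.4802 0.309 ]
```

```bash
cat >> h.py <<'E'
from scipy.spatial.transform import Rotation as Ro
np.set_printoptions(precision=4,suppress=True)
C=np.array([.5655,-.1098])
def pose():
    s=arm.observe(); R=Ro.from_rotvec(s["ee_rot"]); y=R.as_matrix()[:,1]
    return s,R,np.degrees(np.arctan2(y[1],y[0]))
def go(x,y,z,yaw):
    "shift (cm) and turn, tool axes, to a tool-down pose whose y axis is at yaw deg"
    s,R,_=pose(); a=np.radians(yaw)
    ty=np.array([np.cos(a),np.sin(a),0]); tz=np.array([0,0,-1.]); M=np.c_[np.cross(ty,tz),ty,tz]
    return R.inv().apply(np.array([x,y,z])-s["position"])*100, (R.inv()*Ro.from_matrix(M)).as_rotvec()
E
python3 - <<'E'
from h import *
l,r=[atz("top",p,.073)[:2] for p in((330.75,249),(395.5,255.25))]
al,ar=[np.degrees(np.arctan2(*(q-C)[::-1]))%360 for q in(l,r)]; print("gap ends",al,ar,"mid",(al+ar)/2,ar-al)
for uv in((360.75,268.75),(359,287)):
    d=atz("top",uv,.028)[:2]-C; print(np.degrees(np.arctan2(*d[::-1])))
print(pose()[2], go(.483,-.091,.25,-102.9), go(.483,-.091,.25,-12.9))
E
```

```text
gap ends 136.6871096827495 212.61504605649037 mid 174.65107786961994 75.92793637374086
174.5864975050408
174.51037355325286
73.392004832134 (array([-48.8841, -57.3734,  -0.6088]), array([0.0002, 0.0022, 3.0769])) (array([-48.8841, -57.3734,  -0.6088]), array([-0.001 ,  0.0012,  1.5061]))
```

Request:
jog_arm:
  moves:
    - {"fingers": -1,"xyz": [-3.5,-4.1,0],"angular": [0,0,0.15]}
    - {"fingers": -1,"xyz": [-7,-8.2,0],"angular": [0,0,0.3]}
    - {"fingers": -1,"xyz": [-10.5,-12.3,0],"angular": [0,0,0.45]}
    - {"fingers": -1,"xyz": [-14,-16.4,0],"angular": [0,0,0.6]}
    - {"fingers": -1,"xyz": [-17.5,-20.5,0],"angular": [0,0,0.75]}
    - {"fingers": -1,"xyz": [-21,-24.6,0],"angular": [0,0,0.9]}
    - {"fingers": -1,"xyz": [-24.5,-28.7,0],"angular": [0,0,1.05]}
    - {"fingers": -1,"xyz": [-28,-32.8,0],"angular": [0,0,1.2]}
    - {"fingers": -1,"xyz": [-31.5,-36.9,0],"angular": [0,0,1.35]}
    - {"fingers": -1,"xyz": [-35,-41,0],"angular": [0,0,1.5]}
    - {"fingers": -1,"xyz": [-38.5,-45.1,0],"angular": [0,0,1.65]}
    - {"fingers": -1,"xyz": [-42,-49.2,0],"angular": [0,0,1.8]}
  grip_force: 20

```text
clock: 1.6
position: [0.4408, 0.0058, 0.2438]
ee_rot: [-2.72, -1.571, -0.001]
force: [0.5, 0.1, -0.2]
width: 1.003
```

```bash
python3 - <<'E'
from h import *
s,R,y=pose(); print(s["position"],y,s["joints"],s["force"]); print(go(.4825,-.091,.25,-102.9))
E
```

```text
[0.4408 0.0058 0.2438] -30.000146115942442 [-0.7309  0.1312  0.6801  2.036  -0.0981  1.0053 -0.526 ] [ 0.4814  0.0543 -0.1577]
(array([-6.2995,  8.4569, -0.6247]), array([-0.0003, -0.0005,  1.2723]))
```

Request:
jog_arm:
  moves:
    - {"fingers": -1,"xyz": [-1,1.4,0],"angular": [0,0,0.16]}
    - {"fingers": -1,"xyz": [-2,2.8,0],"angular": [0,0,0.32]}
    - {"fingers": -1,"xyz": [-3,4.2,0],"angular": [0,0,0.48]}
    - {"fingers": -1,"xyz": [-4,5.6,0],"angular": [0,0,0.64]}
    - {"fingers": -1,"xyz": [-5,7,0],"angular": [0,0,0.8]}
    - {"fingers": -1,"xyz": [-6.3,8.5,0],"angular": [0,0,0.96]}
    - {"fingers": -1,"xyz": [-6.3,8.5,0],"angular": [0,0,1.12]}
    - {"fingers": -1,"xyz": [-6.3,8.5,0],"angular": [0,0,1.27]}
    - {"fingers": -1,"xyz": [-6.3,8.5,0],"angular": [0,0,1.27]}

```text
clock: 2.72
position: [0.4828, -0.0893, 0.2434]
ee_rot: [3.123, -0.341, -0.001]
force: [-0.1, -0.6, -0.3]
width: 1.0
```

```bash
python3 - <<'E'
from h import *
s,R,y=pose(); print(s["position"],y,s["joints"],s["force"]); print(go(.4825,-.091,.128,-102.9))
im=imaging.get_image("side"); crop(im[:,:,::-1],280,190,140,110,5,"pics/side1c.png")
E
```

```text
[ 0.4828 -0.0893  0.2434] -102.45350871179481 [-0.6865  0.2915  0.9726  1.9425 -0.2769  1.0493 -1.3815] [-0.1058 -0.5844 -0.2991]
(array([ 0.0128,  0.1659, 11.5441]), array([0.0004, 0.0006, 0.0078]))
```

View pics/side1c.png

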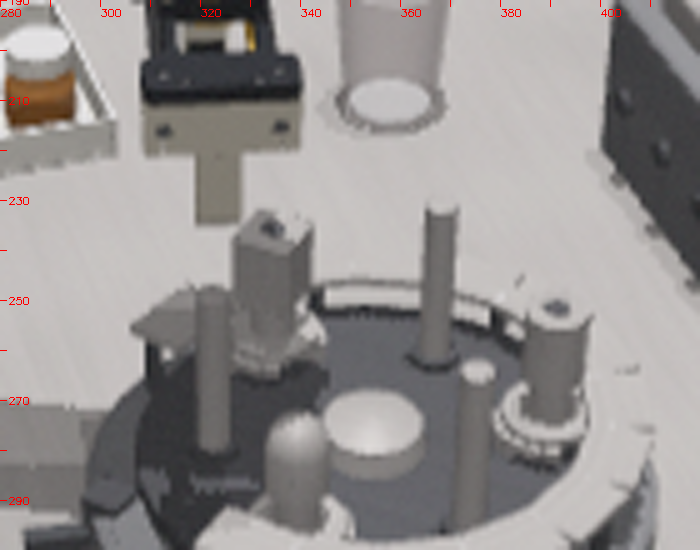

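The fingers (tips at about (323,234)) hang straight above the near post at (322,249). Joint 3 is already at 0.97 of 1.32 here and turning on this post would push it further, so I'll use the far-left post (side pixel (368,231)), whose arc stays nearer the middle of the range.

```bash
python3 - <<'E'
from h import *
print(go(.6232,-.0474,.243,-42.75))
E
```

```text
(array([12.8213, -7.0833,  0.041 ]), array([-0.    ,  0.0006, -1.0395]))
```

Request:
jog_arm:
  moves:
    - {"fingers": -1,"xyz": [2,-1,0],"angular": [0,0,-0.15]}
    - {"fingers": -1,"xyz": [4,-2.2,0],"angular": [0,0,-0.3]}
    - {"fingers": -1,"xyz": [6,-3.3,0],"angular": [0,0,-0.45]}
    - {"fingers": -1,"xyz": [8,-4.4,0],"angular": [0,0,-0.6]}
    - {"fingers": -1,"xyz": [10,-5.5,0],"angular": [0,0,-0.75]}
    - {"fingers": -1,"xyz": [11.5,-6.3,0],"angular": [0,0,-0.9]}
    - {"fingers": -1,"xyz": [12.8,-7.1,0],"angular": [0,0,-1.04]}
    - {"fingers": -1,"xyz": [12.8,-7.1,0],"angular": [0,0,-1.04]}
    - {"fingers": -1,"xyz": [12.8,-7.1,0],"angular": [0,0,-1.04]}
    - {"fingers": -1,"xyz": [12.8,-7.1,0],"angular": [0,0,-1.04]}

```text
clock: 4.03
position: [0.6228, -0.0481, 0.2438]
ee_rot: [-2.881, -1.252, 0.0]
force: [0.3, 0.5, -0.5]
width: 0.997
```

```bash
python3 - <<'E'
from h import *
s,R,y=pose(); print(s["position"],y,s["joints"],s["force"]); print(go(.6232,-.0474,.134,-42.75))
E
```

```text
[ 0.6228 -0.0481  0.2438] -43.01255830562106 [-0.4222  0.4779  0.622   1.6095 -0.2979  1.1509 -0.4814] [ 0.34    0.517  -0.4793]
(array([ 0.0835, -0.0184, 10.9841]), array([-0.0002,  0.    , -0.0046]))
```

Request:
jog_arm:
  moves:
    - {"fingers": -1,"xyz": [0.1,0,3],"angular": [0,0,0]}
    - {"fingers": -1,"xyz": [0.1,0,6],"angular": [0,0,0]}
    - {"fingers": -1,"xyz": [0.1,0,9],"angular": [0,0,0]}
    - {"fingers": -1,"xyz": [0.1,0,11],"angular": [0,0,0]}
    - {"fingers": -1,"xyz": [0.1,0,11],"angular": [0,0,0]}
    - {"fingers": -1,"xyz": [0.1,0,11],"angular": [0,0,0]}

```text
clock: 4.78
position: [0.6244, -0.0473, 0.1347]
ee_rot: [2.88, 1.254, 0.002]
force: [0.1, -0.7, 0.6]
width: 1.003
```

Request:
jog_arm:
  moves:
    - {"fingers": 1,"xyz": [0,0,0],"angular": [0,0,0]}
    - {"fingers": 1,"xyz": [0,0,0],"angular": [0,0,0]}
    - {"fingers": 1,"xyz": [0,0,0],"angular": [0,0,0]}
    - {"fingers": 1,"xyz": [0,0,0],"angular": [0,0,0]}
    - {"fingers": 1,"xyz": [0,0,0],"angular": [0,0,0]}
    - {"fingers": 1,"xyz": [0,0,0],"angular": [0,0,0]}
    - {"fingers": 1,"xyz": [0,0,0],"angular": [0,0,0]}
    - {"fingers": 1,"xyz": [0,0,0],"angular": [0,0,0]}
  grip_force: 20

```text
clock: 5.78
position: [0.6235, -0.0465, 0.1336]
ee_rot: [-2.879, -1.255, 0.001]
force: [-1.0, 0.7, 0.8]
width: 0.191
```

```bash
python3 - <<'E'
from h import *
s,R,y=pose(); p=s["position"]; print(p,y,s["force"],s["width"]*92)
for d in (13.5,27,40.5,54,67.35):
    a=np.radians(d); v=p[:2]-C; c=C+[v[0]*np.cos(a)-v[1]*np.sin(a),v[0]*np.sin(a)+v[1]*np.cos(a)]
    print(d,*go(*c,p[2],y+d))
E
```

```text
[ 0.6235 -0.0465  0.1336] -42.903885544561845 [-1.0068  0.6539  0.8409] 17.591551701944443
13.5 [-0.2519 -2.0015  0.0034] [-0.0017  0.     -0.2356]
27 [-0.964  -3.8889  0.0067] [-0.0017 -0.0002 -0.4712]
40.5 [-2.0971 -5.5579  0.0098] [-0.0017 -0.0004 -0.7069]
54 [-3.5885 -6.9163  0.0124] [-0.0016 -0.0006 -0.9425]
67.35 [-5.335  -7.8805  0.0143] [-0.0016 -0.0008 -1.1755]
```

Request:
jog_arm:
  moves:
    - {"fingers": 1,"xyz": [-0.07,-1.0,0],"angular": [0,0,-0.118]}
    - {"fingers": 1,"xyz": [-0.25,-2.0,0],"angular": [0,0,-0.236]}
    - {"fingers": 1,"xyz": [-0.55,-2.97,0],"angular": [0,0,-0.353]}
    - {"fingers": 1,"xyz": [-0.96,-3.89,0],"angular": [0,0,-0.471]}
    - {"fingers": 1,"xyz": [-1.48,-4.76,0],"angular": [0,0,-0.589]}
    - {"fingers": 1,"xyz": [-2.1,-5.56,0],"angular": [0,0,-0.707]}

```text
clock: 6.52
position: [0.5709, -0.0242, 0.1336]
ee_rot: [2.26, 2.177, 0.004]
force: [10.3, 1.1, -11.6]
width: 0.192
```

```bash
python3 - <<'E'
from h import *
s,R,y=pose(); p=s["position"]; print(p,y,s["force"],s["width"]*92,s["joints"]); a=np.radians(47.26-42.9+42.9+67.35)
d=p[:2]-C; print(np.hypot(*d),np.degrees(np.arctan2(*d[::-1])))
for t in(100,107,114.6):
    a=np.radians(t); print(go(*(C+.085*np.array([np.cos(a),np.sin(a)])),.1336,t-90))
E
```

```text
[ 0.5709 -0.0242  0.1336] -2.1472351559562335 [ 10.2944   1.1118 -11.6061] 17.69951667612893 [-0.3213  0.4762  0.3761  1.8607 -0.2273  0.8423  0.1308]
0.08581281095700906 86.3740206850078
(array([-0.2687, -2.0101, -0.0051]), array([ 0.0041,  0.0006, -0.212 ]))
(array([-0.5487, -3.0094, -0.0091]), array([ 0.004 ,  0.0008, -0.3342]))
(array([-0.9879, -4.0469, -0.0133]), array([ 0.004 ,  0.0011, -0.4668]))
```

Request:
jog_arm:
  moves:
    - {"fingers": 1,"xyz": [-0.06,-1.0,0],"angular": [0,0,-0.118]}
    - {"fingers": 1,"xyz": [-0.24,-2.0,0],"angular": [0,0,-0.236]}
    - {"fingers": 1,"xyz": [-0.55,-2.98,0],"angular": [0,0,-0.355]}
    - {"fingers": 1,"xyz": [-0.95,-3.9,0],"angular": [0,0,-0.469]}
    - {"fingers": 1,"xyz": [-0.95,-3.9,0],"angular": [0,0,-0.469]}
    - {"fingers": 1,"xyz": [-0.95,-3.9,0],"angular": [0,0,-0.469]}

```text
clock: 7.28
position: [0.5296, -0.0323, 0.1336]
ee_rot: [-1.702, -2.64, 0.0]
force: [1.1, 1.0, -4.8]
width: 0.19
```

```bash
python3 - <<'E'
from h import *
s,R,y=pose(); p=s["position"]; print(p,y,s["force"],s["width"]*92)
d=p[:2]-C; print(np.hypot(*d),np.degrees(np.arctan2(*d[::-1])))
crop(imaging.get_image("side")[:,:,::-1],270,210,140,110,5,"pics/side2c.png")
E
```

```text
[ 0.5296 -0.0323  0.1336] 24.360652320841602 [ 1.1236  1.0162 -4.7882] 17.447827125646224
0.08542851294413568 114.85533998880186
```

View pics/side2c.png

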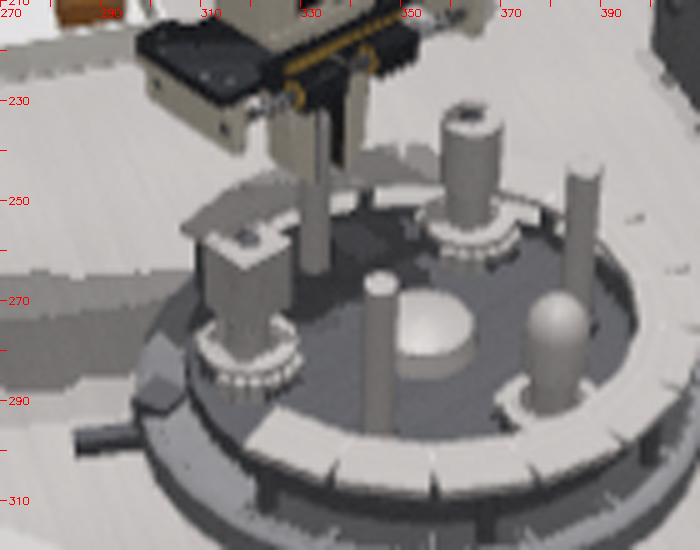

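The side view shows the turret turned. The square nozzle (top centre (319.4,257.6)) is now in the rail opening beside the pointer, and the gripped post is at (333,235). I'll compute the angle before letting go.

```bash
python3 - <<'E'
from h import *
D={'sq':(0,.095,.128,(319.4,257.6)),'rd':(-120,.095,.128,(364,232.4)),'pC':(60,.085,.15,(346.2,265.8)),'pB':(-180,.085,.15,(386.6,243.6))}
off={'sq':(.28,.26),'rd':(.37,-1.35),'pC':(.28,.30),'pB':(-.06,-1.2)}
for k,(a,r,z,uv) in D.items():
    q=atz("side",np.array(uv)+[.3,0],z)[:2]-C; print(k,np.hypot(*q),np.degrees(np.arctan2(*q[::-1]))-a)
def f(p):
    return np.concatenate([proj("side",[C[0]+p[1]+r*np.cos(p[0]+np.radians(a)),C[1]+p[2]+r*np.sin(p[0]+np.radians(a)),z])[0]-uv for a,r,z,uv in D.values()])
s=least_squares(f,[3.05,0,0]); print(np.degrees(s.x[0]),s.x[1:],s.fun)
E
```

```text
sq 0.09412023195817541 175.17890329131168
rd 0.09977577996987243 176.95886013282245
pC 0.08524570635689743 -183.5568960223689
pB 0.083099737894404 172.26311404165304
175.86547875677047 [-0.0006  0.0002] [-0.2044  0.3069  0.288   1.0688 -0.2742 -0.1171  0.2203 -1.2363]
```

Request:
jog_arm:
  moves:
    - {"fingers": -1,"xyz": [0,0,0],"angular": [0,0,0]}
    - {"fingers": -1,"xyz": [0,0,0],"angular": [0,0,0]}
    - {"fingers": -1,"xyz": [0,0,0],"angular": [0,0,0]}
    - {"fingers": -1,"xyz": [0,0,0],"angular": [0,0,0]}
    - {"fingers": -1,"xyz": [0,0,-3],"angular": [0,0,0]}
    - {"fingers": -1,"xyz": [0,0,-6],"angular": [0,0,0]}
    - {"fingers": -1,"xyz": [0,3,-10],"angular": [0,0,0]}
    - {"fingers": -1,"xyz": [0,8,-14],"angular": [0,0,0]}
    - {"fingers": -1,"xyz": [0,14,-14],"angular": [0,0,0]}
    - {"fingers": -1,"xyz": [-3,18,-14],"angular": [0,0,0]}
    - {"fingers": -1,"xyz": [-6,18,-14],"angular": [0,0,0]}
    - {"fingers": -1,"xyz": [-9,18,-14],"angular": [0,0,0]}

```text
clock: 8.82
position: [0.7314, -0.0404, 0.2729]
ee_rot: [-1.699, -2.642, 0.001]
force: [-0.0, 0.7, 0.3]
width: 1.001
```

```bash
python3 - <<'E'
from h import *
s,R,y=pose(); print(s["position"],y,s["force"],s["joints"])
a=imaging.get_image("top")[:,:,::-1].copy(); b=imaging.get_image("side")[:,:,::-1].copy(); cv2.imwrite("pics/top3.png",a); cv2.imwrite("pics/side3.png",b)
crop(a,300,150,130,140,4,"pics/a.png"); crop(b,290,220,90,100,4,"pics/b.png")
A,B=cv2.imread("pics/a.png"),cv2.imread("pics/b.png")
o=np.zeros((560,800,3),np.uint8); o[:,:420]=A[:,:420]; o[:400,430:790]=B; cv2.imwrite("pics/ab3.png",o)
E
```

```text
[ 0.7314 -0.0404  0.2729] 24.496667258735247 [-0.017   0.6879  0.3382] [-0.1776  0.6098  0.2923  1.2343 -0.1707  1.3222  0.5343]
```

View pics/ab3.png

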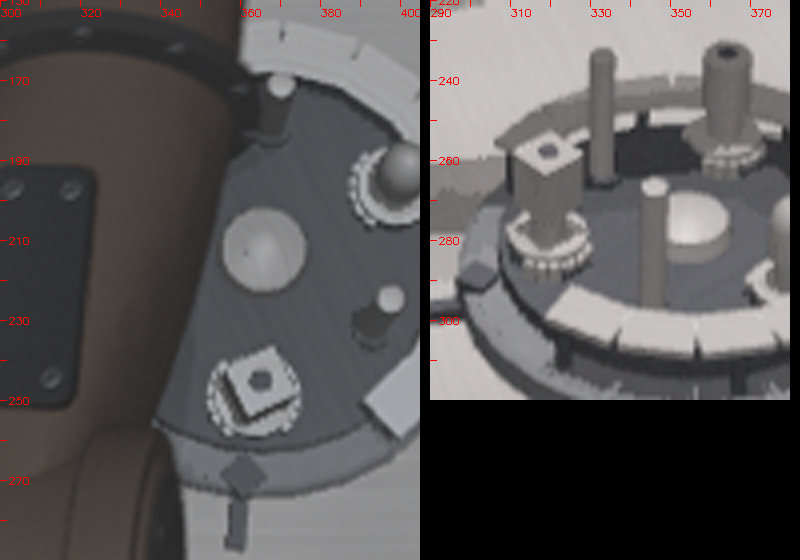

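The top view shows the square head's top centre at (365.3,245.3), post tops at (397.8,224.8) and (370.5,171.5), hub at (365.8,212.3) and pointer diamond at (361,268.8). Side: square (319.5,257.5). The head's flats are about 30° off radial, so I'll measure that from an enlarged crop.

```bash
python3 - <<'E'
from h import *
T={'sq':(0,.095,.128,(365.25,245.25),(319.5,257.5)),'pC':(60,.085,.15,(397.75,224.75),(346,266.5)),'pB':(-180,.085,.15,(370.5,171.5),None)}
for k,(a,r,z,t,s) in T.items():
    for n,uv in(("top",t),("side",s)):
        if uv:
            X=atz(n,uv,z); q=X[:2]-C; print(k,n,X,np.hypot(*q),(np.degrees(np.arctan2(*q[::-1]))-a)%360)
def crp(f,x0,y0,w,h,s):
    return cv2.resize(cv2.imread(f)[y0:y0+h,x0:x0+w],None,fx=s,fy=s,interpolation=cv2.INTER_CUBIC)
o=np.hstack([crp("pics/top3.png",345,228,33,33,12),crp("pics/side3.png",303,245,33,33,12)]); cv2.imwrite("pics/sq.png",o); print(o.shape)
E
```

```text
sq top [ 0.4712 -0.1024  0.128 ] 0.0945520244101208 175.5387663467367
sq side [ 0.4713 -0.1013  0.128 ] 0.09454657219388522 174.8619444028795
pC top [ 0.5179 -0.1792  0.15  ] 0.0841468442362093 175.54461552390003
pC side [ 0.5163 -0.1832  0.15  ] 0.08831668057195999 176.17200207562598
pB top [ 0.6491 -0.1152  0.15  ] 0.08375690306187955 176.3073173733277
(396, 792, 3)
```

View pics/sq.png

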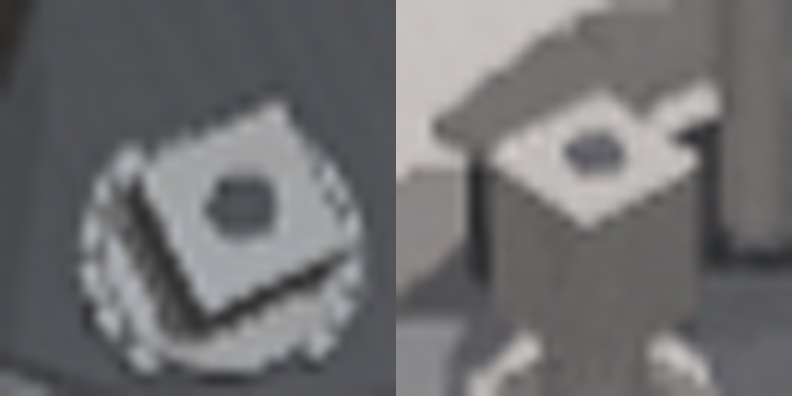

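```bash
python3 - <<'E'
from h import *
t=np.array([(137,175),(280,102),(350,247),(205,318)])/12-.46+[345,228]
s=np.array([(94,157),(207,90),(304,157),(192,225)])/12-.46+[303,245]
for n,q in(("top",t),("side",s)):
    X=np.array([atz(n,u,.128)[:2] for u in q]); e=np.roll(X,-1,0)-X
    print(n,X.mean(0),np.hypot(*e.T),np.degrees(np.arctan2(e[:,1],e[:,0]))%90)
for a,b in zip(t,s): print(tri(a,b))
t0=np.array([(121,236),(160,271),(120,316),(87,275)])/4
X=np.array([atz("top",u+[300,150],.128)[:2] for u in t0]); e=np.roll(X,-1,0)-X; print("initial",np.degrees(np.arctan2(e[:,1],e[:,0]))%90)
E
```

```text
top [ 0.4717 -0.1013] [0.0326 0.0326 0.0327 0.032 ] [27.3343 25.1761 26.3101 25.0266]
side [ 0.4703 -0.1015] [0.0341 0.0321 0.0338 0.0321] [28.8308 24.7637 28.8335 25.4461]
(array([ 0.4669, -0.0786,  0.1156]), [array([-0.8,  5.6]), array([ 5.2, -1.1])])
(array([ 0.4808, -0.1061,  0.1495]), [array([-0.6,  4. ]), array([ 3.7, -0.8])])
(array([ 0.4747, -0.1242,  0.1408]), [array([ 0.9, -5. ]), array([-4.7,  0.8])])
(array([ 0.4611, -0.0962,  0.1057]), [array([ 0.6, -3.5]), array([-3.3,  0.6])])
initial [47.6342 48.8706 38.5687 49.5536]
```

```bash
python3 - <<'E'
from h import *
print(go(.471,-.1012,.25,-63.6))
E
```

```text
(array([  5.5188, -26.0387,   2.3356]), array([0.0005, 0.0036, 1.5318]))
```

Request:
jog_arm:
  moves:
    - {"fingers": -1,"xyz": [0.5,-2.6,0.2],"angular": [0,0,0.15]}
    - {"fingers": -1,"xyz": [1.1,-5.2,0.4],"angular": [0,0,0.3]}
    - {"fingers": -1,"xyz": [1.6,-7.8,0.7],"angular": [0,0,0.45]}
    - {"fingers": -1,"xyz": [2.2,-10.4,1],"angular": [0,0,0.6]}
    - {"fingers": -1,"xyz": [2.7,-13,1.2],"angular": [0,0,0.75]}
    - {"fingers": -1,"xyz": [3.3,-15.6,1.4],"angular": [0,0,0.9]}
    - {"fingers": -1,"xyz": [3.8,-18.2,1.6],"angular": [0,0,1.05]}
    - {"fingers": -1,"xyz": [4.4,-20.8,1.9],"angular": [0,0,1.2]}
    - {"fingers": -1,"xyz": [5,-23.4,2.1],"angular": [0,0,1.35]}
    - {"fingers": -1,"xyz": [5.5,-26,2.3],"angular": [0,0,1.53]}
    - {"fingers": -1,"xyz": [5.5,-26,2.3],"angular": [0,0,1.53]}
    - {"fingers": -1,"xyz": [5.5,-26,2.3],"angular": [0,0,1.53]}

```text
clock: 10.42
position: [0.4719, -0.0967, 0.251]
ee_rot: [-3.055, -0.733, -0.002]
force: [0.7, -0.8, -0.5]
width: 1.0
```

```bash
python3 - <<'E'
from h import *
s,R,y=pose(); print(s["position"],y,s["force"],s["joints"]); print(go(.471,-.1012,.114,-63.6))
E
```

```text
[ 0.4719 -0.0967  0.251 ] -63.01693529225155 [ 0.7479 -0.7858 -0.5134] [-0.4711  0.2084  0.6802  1.9406 -0.1521  1.0422 -0.8244]
(array([-0.3045,  0.3568, 13.7029]), array([-0.    , -0.0012,  0.0102]))
```

Request:
jog_arm:
  moves:
    - {"fingers": -1,"xyz": [0,0,3],"angular": [0,0,0]}
    - {"fingers": -1,"xyz": [0,0,6],"angular": [0,0,0]}
    - {"fingers": -1,"xyz": [0,0,6],"angular": [0,0,0]}
    - {"fingers": -1,"xyz": [0,0,6],"angular": [0,0,0]}

```text
clock: 10.92
position: [0.4722, -0.0976, 0.1915]
ee_rot: [3.055, 0.729, 0.001]
force: [0.5, 0.1, -0.9]
width: 1.0
```

```bash
python3 - <<'E'
from h import *
s,R,y=pose(); print(s["position"],y,s["force"],s["joints"]); print(go(.471,-.1012,.114,-63.6))
E
```

```text
[ 0.4722 -0.0976  0.1915] -63.1584412415629 [ 0.5239  0.1186 -0.8741] [-0.4294  0.2885  0.6568  2.0193 -0.2228  0.9028 -0.756 ]
(array([-0.2756,  0.2607,  7.7534]), array([ 0.0007, -0.0005,  0.0077]))
```

Request:
jog_arm:
  moves:
    - {"fingers": -1,"xyz": [-0.28,0.26,0],"angular": [0,0,0.008]}
    - {"fingers": -1,"xyz": [-0.28,0.26,3],"angular": [0,0,0.008]}
    - {"fingers": -1,"xyz": [-0.28,0.26,6],"angular": [0,0,0.008]}
    - {"fingers": -1,"xyz": [-0.28,0.26,7.75],"angular": [0,0,0.008]}
    - {"fingers": -1,"xyz": [-0.28,0.26,7.75],"angular": [0,0,0.008]}
    - {"fingers": -1,"xyz": [-0.28,0.26,7.75],"angular": [0,0,0.008]}

```text
clock: 11.68
position: [0.4708, -0.1013, 0.1143]
ee_rot: [3.059, 0.715, 0.002]
force: [0.2, 0.1, 0.1]
width: 1.003
```

```bash
python3 - <<'E'
from h import *
s,R,y=pose(); print(s["position"],y,s["force"]); print(go(.471,-.1012,.114,-63.6))
E
```

```text
[ 0.4708 -0.1013  0.1143] -63.67216708925024 [0.2136 0.0662 0.1181]
(array([ 0.0286, -0.0023,  0.028 ]), array([ 0.0007, -0.0015, -0.0013]))
```

Now grip the head.

Request:
jog_arm:
  moves:
    - {"fingers": 1,"xyz": [0,0,0],"angular": [0,0,0]}
    - {"fingers": 1,"xyz": [0,0,0],"angular": [0,0,0]}
    - {"fingers": 1,"xyz": [0,0,0],"angular": [0,0,0]}
    - {"fingers": 1,"xyz": [0,0,0],"angular": [0,0,0]}
    - {"fingers": 1,"xyz": [0,0,0],"angular": [0,0,0]}
    - {"fingers": 1,"xyz": [0,0,0],"angular": [0,0,0]}
    - {"fingers": 1,"xyz": [0,0,0],"angular": [0,0,0]}
    - {"fingers": 1,"xyz": [0,0,0],"angular": [0,0,0]}
  grip_force: 40

```text
clock: 12.68
position: [0.47, -0.1011, 0.1132]
ee_rot: [3.059, 0.716, 0.0]
force: [0.5, -0.6, -0.9]
width: 0.369
```

```bash
python3 - <<'E'
from h import *
s,R,y=pose(); print(s["position"],y,s["force"],s["ft_torque"],s["width"]*92)
E
```

```text
[ 0.47   -0.1011  0.1132] -63.6668374535059 [ 0.4554 -0.5515 -0.9421] [-0.1613  0.04   -0.0029] 33.932926534593626
```

Request:
jog_arm:
  moves:
    - {"fingers": 1,"xyz": [0,0,0],"angular": [0,0,-0.1]}
    - {"fingers": 1,"xyz": [0,0,0],"angular": [0,0,-0.2]}
    - {"fingers": 1,"xyz": [0,0,0],"angular": [0,0,-0.3]}
    - {"fingers": 1,"xyz": [0,0,0],"angular": [0,0,-0.4]}
    - {"fingers": 1,"xyz": [0,0,0],"angular": [0,0,-0.5]}
    - {"fingers": 1,"xyz": [0,0,0],"angular": [0,0,-0.6]}

```text
clock: 13.42
position: [0.47, -0.1007, 0.1132]
ee_rot: [-2.708, -1.592, -0.0]
force: [1.2, 0.4, 0.1]
width: 0.367
```

```bash
python3 - <<'E'
from h import *
s,R,y=pose(); print(s["position"],y,s["force"],s["ft_torque"],s["width"]*92)
E
```

```text
[ 0.47   -0.1007  0.1132] -29.085126637414277 [1.1574 0.3554 0.0749] [0.1362 0.0529 0.0305] 33.79816922188889
```

Request:
jog_arm:
  moves:
    - {"fingers": 1,"xyz": [0,0,0],"angular": [0,0,-0.1]}
    - {"fingers": 1,"xyz": [0,0,0],"angular": [0,0,-0.2]}
    - {"fingers": 1,"xyz": [0,0,0],"angular": [0,0,-0.3]}
    - {"fingers": 1,"xyz": [0,0,0],"angular": [0,0,-0.4]}
    - {"fingers": 1,"xyz": [0,0,0],"angular": [0,0,-0.5]}
    - {"fingers": 1,"xyz": [0,0,0],"angular": [0,0,-0.6]}
    - {"fingers": 1,"xyz": [0,0,0],"angular": [0,0,-0.65]}
    - {"fingers": 1,"xyz": [0,0,0],"angular": [0,0,-0.68]}
    - {"fingers": 1,"xyz": [0,0,0],"angular": [0,0,-0.68]}

```text
clock: 14.55
position: [0.4702, -0.1011, 0.1132]
ee_rot: [2.027, 2.4, 0.0]
force: [1.8, -0.2, -2.9]
width: 0.367
```

```bash
python3 - <<'E'
from h import *
s,R,y=pose(); print(s["position"],y,y+63.67,s["force"],s["ft_torque"],s["width"]*92)
E
```

```text
[ 0.4702 -0.1011  0.1132] 9.648177023441644 73.31817702344165 [ 1.7641 -0.1585 -2.8865] [-0.1553 -0.5204 -0.0891] 33.721686406112056
```

Request:
jog_arm:
  moves:
    - {"fingers": 1,"xyz": [0,0,0],"angular": [0,0,-0.02]}
    - {"fingers": 1,"xyz": [0,0,0],"angular": [0,0,-0.04]}
    - {"fingers": 1,"xyz": [0,0,0],"angular": [0,0,-0.05]}
    - {"fingers": 1,"xyz": [0,0,0],"angular": [0,0,-0.05]}

```text
clock: 15.05
position: [0.4702, -0.1012, 0.1133]
ee_rot: [1.965, 2.45, 0.0]
force: [3.1, -0.6, -3.1]
width: 0.363
```

```bash
python3 - <<'E'
from h import *
s,R,y=pose(); print(s["position"],y,y+63.67,s["force"],s["ft_torque"],s["width"]*92)
E
```

```text
[ 0.4702 -0.1012  0.1133] 12.537000222134619 76.20700022213462 [ 3.1432 -0.5503 -3.1241] [-0.3033 -0.8416 -0.0927] 33.431394280474365
```

Request:
jog_arm:
  moves:
    - {"fingers": 1,"xyz": [0,0,-0.5],"angular": [0,0,0]}
    - {"fingers": 1,"xyz": [0,0,-1],"angular": [0,0,0]}
    - {"fingers": 1,"xyz": [0,0,-1.5],"angular": [0,0,0]}
    - {"fingers": 1,"xyz": [0,0,-2],"angular": [0,0,0]}

```text
clock: 15.55
position: [0.4692, -0.1006, 0.1334]
ee_rot: [-1.964, -2.45, 0.001]
force: [0.7, 1.0, -3.4]
width: 0.369
```

```bash
python3 - <<'E'
from h import *
s,R,y=pose(); print(s["position"],y,s["force"],s["ft_torque"],s["width"]*92)
crop(imaging.get_image("side")[:,:,::-1],280,220,110,100,5,"pics/side4c.png")
E
```

```text
[ 0.4692 -0.1006  0.1334] 12.559993539120885 [ 0.7095  0.9514 -3.3868] [-0.0666  0.004   0.0002] 33.950345893520904
```

View pics/side4c.png

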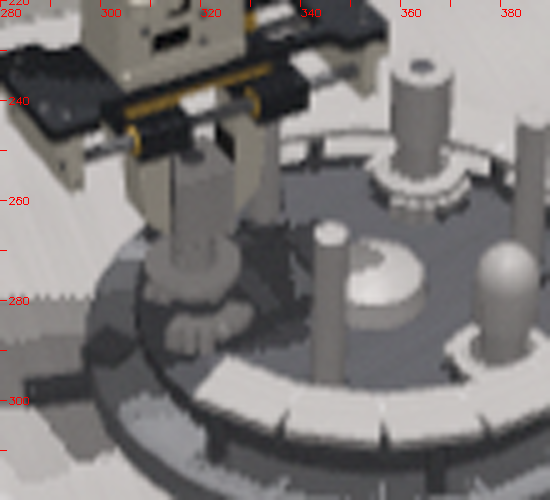

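The side view shows the nozzle clear of its seat in the jaws: flange at (318,275), empty seat below at (321,285). The wrist carries 3.4 N, which matches 350 g.

Request:
jog_arm:
  moves:
    - {"fingers": 1,"xyz": [0,0,-2],"angular": [0,0,0]}
    - {"fingers": 1,"xyz": [0,0,-4],"angular": [0,0,0]}
    - {"fingers": 1,"xyz": [0,0,-6],"angular": [0,0,0]}
    - {"fingers": 1,"xyz": [0,0,-8],"angular": [0,0,0]}
    - {"fingers": 1,"xyz": [0,0,-10],"angular": [0,0,0]}
    - {"fingers": 1,"xyz": [0,0,-11],"angular": [0,0,0]}
    - {"fingers": 1,"xyz": [0,0,-11],"angular": [0,0,0]}

```text
clock: 16.48
position: [0.4701, -0.101, 0.2435]
ee_rot: [1.965, 2.451, 0.001]
force: [-0.5, -0.3, -2.6]
width: 0.368
```

```bash
python3 - <<'E'
from h import *
for a,b in(((163,233),(293,194)),((222,232),(302,218)),((162,308),(235,210)),((222,308),(246,227))): print(tri(a,b))
s,R,y=pose(); print(s["position"],y,s["force"],s["joints"]); print(go(.366,.345,.243,40))
E
```

```text
(array([0.5229, 0.4319, 0.0039]), [array([ 0.2, -1. ]), array([-0.8,  0.1])])
(array([0.5197, 0.2717, 0.0074]), [array([-0.2,  1. ]), array([ 0.8, -0.2])])
(array([ 0.321 ,  0.4352, -0.0264]), [array([ 0. , -0.2]), array([-0.2,  0. ])])
(array([0.327 , 0.2638, 0.0131]), [array([ 0.3, -2.3]), array([-2. ,  0.2])])
[ 0.4701 -0.101   0.2435] 12.55058613268556 [-0.4912 -0.2717 -2.5891] [-0.1208  0.1963  0.2632  1.9302 -0.0598  1.0218  0.3878]
(array([45.7944, -0.4694,  0.047 ]), array([ 0.0007,  0.0002, -0.4791]))
```

Request:
jog_arm:
  moves:
    - {"fingers": 1,"xyz": [3,0,0],"angular": [0,0,-0.04]}
    - {"fingers": 1,"xyz": [7,0,0],"angular": [0,0,-0.08]}
    - {"fingers": 1,"xyz": [11,-0.1,0],"angular": [0,0,-0.12]}
    - {"fingers": 1,"xyz": [15,-0.1,0],"angular": [0,0,-0.16]}
    - {"fingers": 1,"xyz": [19,-0.2,0],"angular": [0,0,-0.2]}
    - {"fingers": 1,"xyz": [23,-0.2,0],"angular": [0,0,-0.24]}
    - {"fingers": 1,"xyz": [27,-0.3,0],"angular": [0,0,-0.28]}
    - {"fingers": 1,"xyz": [31,-0.3,0],"angular": [0,0,-0.32]}
    - {"fingers": 1,"xyz": [35,-0.4,0],"angular": [0,0,-0.36]}
    - {"fingers": 1,"xyz": [39,-0.4,0],"angular": [0,0,-0.4]}
    - {"fingers": 1,"xyz": [43,-0.5,0],"angular": [0,0,-0.44]}
    - {"fingers": 1,"xyz": [45.8,-0.5,0],"angular": [0,0,-0.48]}

```text
clock: 17.98
position: [0.3646, 0.3463, 0.2423]
ee_rot: [-1.322, -2.849, 0.002]
force: [0.9, -0.1, -2.8]
width: 0.368
```

Request:
jog_arm:
  moves:
    - {"fingers": 1,"xyz": [0,0,0],"angular": [0,0,0]}
    - {"fingers": 1,"xyz": [0,0,0],"angular": [0,0,0]}
    - {"fingers": 1,"xyz": [0,0,0],"angular": [0,0,0]}

```text
clock: 18.35
position: [0.3662, 0.3437, 0.2431]
ee_rot: [1.329, 2.846, -0.001]
force: [-0.3, -0.2, -3.8]
width: 0.368
```

```bash
python3 - <<'E'
from h import *
s,R,y=pose(); print(s["position"],y,R.as_matrix()[:,2],s["force"],s["joints"]); print(go(.366,.345,.0735,y))
a=imaging.get_image("top")[:,:,::-1]; b=imaging.get_image("side")[:,:,::-1]
crop(a,130,210,110,120,4,"pics/a.png"); crop(b,215,140,90,100,4,"pics/b.png")
A,B=cv2.imread("pics/a.png"),cv2.imread("pics/b.png")
o=np.zeros((480,800,3),np.uint8); o[:,:440]=A; o[:400,440:800]=B; cv2.imwrite("pics/ab5.png",o)
E
```

```text
[0.3662 0.3437 0.2431] 39.937669747620546 [-0.     -0.0008 -1.    ] [-0.2994 -0.1897 -3.8387] [-0.7506  0.2449 -0.1344  1.8579  0.0382  1.0419 -0.2033]
(array([ 0.1221,  0.0785, 16.9573]), array([-0.0005,  0.0006,  0.    ]))
```

View pics/ab5.png

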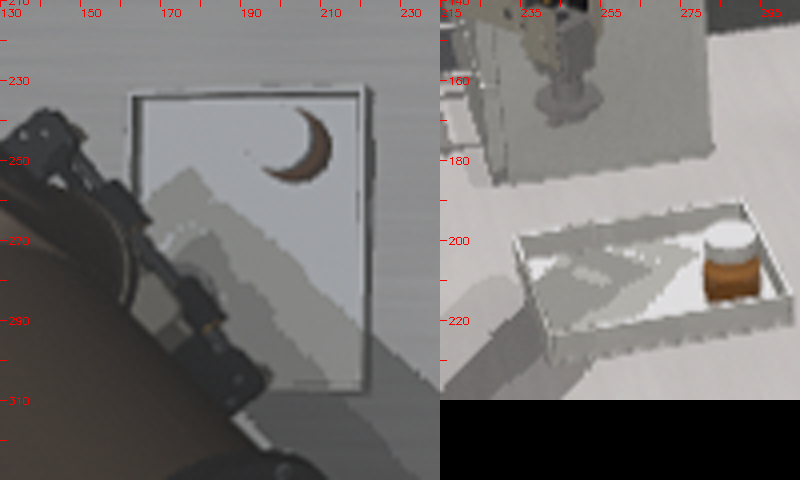

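The pictures show the tray's free -x part below the nozzle (side (246,163)), with the jar well apart at side (288,205). The foot is 69.3 mm below the TCP, so it should touch down at a TCP height of about 0.073.

Request:
jog_arm:
  moves:
    - {"fingers": 1,"xyz": [0,0,4],"angular": [0,0,0]}
    - {"fingers": 1,"xyz": [0,0,8],"angular": [0,0,0]}
    - {"fingers": 1,"xyz": [0,0,12],"angular": [0,0,0]}
    - {"fingers": 1,"xyz": [0,0,15],"angular": [0,0,0]}
    - {"fingers": 1,"xyz": [0,0,16],"angular": [0,0,0]}
    - {"fingers": 1,"xyz": [0,0,16.4],"angular": [0,0,0]}
    - {"fingers": 1,"xyz": [0,0,16.6],"angular": [0,0,0]}
    - {"fingers": 1,"xyz": [0,0,16.6],"angular": [0,0,0]}

```text
clock: 19.45
position: [0.3661, 0.3453, 0.0781]
ee_rot: [1.326, 2.847, 0.002]
force: [-0.7, 0.5, -3.1]
width: 0.365
```

Request:
jog_arm:
  moves:
    - {"fingers": 1,"xyz": [0,0,0.1],"angular": [0,0,0]}
    - {"fingers": 1,"xyz": [0,0,0.2],"angular": [0,0,0]}
    - {"fingers": 1,"xyz": [0,0,0.3],"angular": [0,0,0]}
    - {"fingers": 1,"xyz": [0,0,0.35],"angular": [0,0,0]}
    - {"fingers": 1,"xyz": [0,0,0.35],"angular": [0,0,0]}

```text
clock: 20.08
position: [0.3656, 0.3449, 0.0737]
ee_rot: [-1.327, -2.848, 0.0]
force: [-0.2, 0.3, -3.4]
width: 0.367
```

Request:
jog_arm:
  moves:
    - {"fingers": 1,"xyz": [0,0,0.05],"angular": [0,0,0]}
    - {"fingers": 1,"xyz": [0,0,0.1],"angular": [0,0,0]}
    - {"fingers": 1,"xyz": [0,0,0.1],"angular": [0,0,0]}

```text
clock: 20.45
position: [0.3657, 0.3449, 0.0727]
ee_rot: [-1.327, -2.848, 0.0]
force: [0.7, -0.1, -3.7]
width: 0.367
```

Request:
jog_arm:
  moves:
    - {"fingers": 1,"xyz": [0,0,0.05],"angular": [0,0,0]}
    - {"fingers": 1,"xyz": [0,0,0.1],"angular": [0,0,0]}
    - {"fingers": 1,"xyz": [0,0,0.1],"angular": [0,0,0]}

```text
clock: 20.82
position: [0.3656, 0.3449, 0.0717]
ee_rot: [-1.327, -2.848, 0.0]
force: [0.5, 0.5, -4.4]
width: 0.371
```

Request:
jog_arm:
  moves:
    - {"fingers": 1,"xyz": [0,0,0.05],"angular": [0,0,0]}
    - {"fingers": 1,"xyz": [0,0,0.1],"angular": [0,0,0]}
    - {"fingers": 1,"xyz": [0,0,0.1],"angular": [0,0,0]}

```text
clock: 21.2
position: [0.3657, 0.3449, 0.0707]
ee_rot: [-1.327, -2.848, -0.0]
force: [0.3, 0.7, -3.3]
width: 0.365
```

Request:
jog_arm:
  moves:
    - {"fingers": 1,"xyz": [0,0,0.05],"angular": [0,0,0]}
    - {"fingers": 1,"xyz": [0,0,0.1],"angular": [0,0,0]}
    - {"fingers": 1,"xyz": [0,0,0.1],"angular": [0,0,0]}

```text
clock: 21.58
position: [0.3657, 0.345, 0.0706]
ee_rot: [1.327, 2.848, 0.001]
force: [-3.3, -2.2, 12.4]
width: 0.366
```

Contact (force rose to +12 N). I'll ease the load, open the jaws and rise straight up.

Request:
jog_arm:
  moves:
    - {"fingers": 1,"xyz": [0,0,-0.06],"angular": [0,0,0]}
    - {"fingers": 1,"xyz": [0,0,-0.06],"angular": [0,0,0]}

```text
clock: 21.82
position: [0.3657, 0.345, 0.0707]
ee_rot: [1.327, 2.848, 0.0]
force: [-1.7, -1.0, 6.4]
width: 0.365
```

Request:
jog_arm:
  moves:
    - {"fingers": 0.1,"xyz": [0,0,0],"angular": [0,0,0]}
    - {"fingers": -0.2,"xyz": [0,0,0],"angular": [0,0,0]}
    - {"fingers": -0.6,"xyz": [0,0,0],"angular": [0,0,0]}
    - {"fingers": -0.6,"xyz": [0,0,0],"angular": [0,0,0]}
    - {"fingers": -0.6,"xyz": [0,0,0],"angular": [0,0,0]}
    - {"fingers": -0.6,"xyz": [0,0,0],"angular": [0,0,0]}

```text
clock: 22.58
position: [0.3657, 0.3449, 0.0703]
ee_rot: [-1.327, -2.848, -0.0]
force: [-0.4, -0.3, 0.5]
width: 0.796
```

Request:
jog_arm:
  moves:
    - {"fingers": -0.6,"xyz": [0,0,-1.5],"angular": [0,0,0]}
    - {"fingers": -0.6,"xyz": [0,0,-4],"angular": [0,0,0]}
    - {"fingers": -0.6,"xyz": [0,0,-8],"angular": [0,0,0]}
    - {"fingers": -0.6,"xyz": [0,0,-12],"angular": [0,0,0]}
    - {"fingers": -0.6,"xyz": [0,0,-17],"angular": [0,0,0]}
    - {"fingers": -0.6,"xyz": [0,0,-20],"angular": [0,0,0]}
    - {"fingers": -0.6,"xyz": [5,0,-20],"angular": [0,0,0]}
    - {"fingers": -0.6,"xyz": [10,0,-20],"angular": [0,0,0]}
    - {"fingers": -0.6,"xyz": [15,0,-20],"angular": [0,0,0]}
    - {"fingers": -0.6,"xyz": [20,0,-20],"angular": [0,0,0]}
    - {"fingers": -0.6,"xyz": [25,0,-20],"angular": [0,0,0]}
    - {"fingers": -0.6,"xyz": [25,0,-20],"angular": [0,0,0]}

```text
clock: 24.08
position: [0.2004, 0.5389, 0.2712]
ee_rot: [-1.316, -2.85, -0.001]
force: [0.2, -0.1, -0.4]
width: 0.798
```

```bash
python3 - <<'E'
from h import *
s,R,y=pose(); print(s["position"],s["force"],s["width"]*92,s["clock"])
a=imaging.get_image("top")[:,:,::-1]; b=imaging.get_image("side")[:,:,::-1]
o=np.zeros((600,800,3),np.uint8)
z=lambda im,x,y,w,h,f: cv2.resize(im[y:y+h,x:x+w],None,fx=f,fy=f,interpolation=cv2.INTER_CUBIC)
o[:300,:400]=z(a,150,220,100,75,4)[:300,:400]; o[:300,400:]=z(b,225,160,100,75,4)
o[300:,:400]=z(a,300,150,133,100*3//3,3)[:300,:400] if 0 else z(a,300,145,140,150,2)[:300,:280].repeat(1,0)[:, :280] if 0 else cv2.resize(a[145:295,280:480],(400,300)); o[300:,400:]=cv2.resize(b[225:330,280:420],(400,300)); cv2.imwrite("pics/fin.png",o)
E
```

```text
[0.2004 0.5389 0.2712] [ 0.2045 -0.0515 -0.4225] 73.45530085995624 24.075
```

View pics/fin.png

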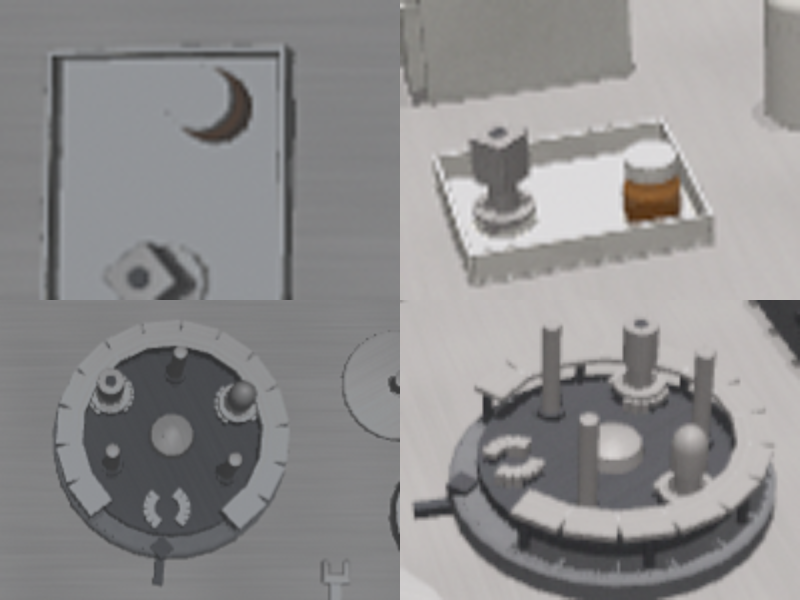

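The nozzle stands upright in the free half of the tray (composite (500,180)) and the jar is undisturbed. The empty seat is on the hub–pointer line, and both round nozzles are in place.

```bash
python3 -c "
from cell import job; print(job.sign_off())"
```

```text
the job is handed in; nothing more can be done
None
```

The job is done and handed in at 24 s of the 72 s allowed; no verdict was reported.

- **Turret:** I turned it about 67° anticlockwise by one post. The square nozzle then measured 175 to 175.5° against the pointer and rail gap at 174.6°. The two bare posts read about 1° higher, so it stands within about 1° of the pointer.
- **Nozzle:** I gripped the flats (33.9 mm measured for a 34 mm head) and turned the nozzle 76° anticlockwise. That is past the 60° release and inside the 75–80° stop band; the wrist moment was rising, but I saw no sharp stop. It then lifted out with only its own weight, 3.4 N, on the wrist.
- **Tray:** The nozzle stands upright at about (0.366, 0.345), in the free half of the wash tray.

**Last checks:** The final pictures show the nozzle upright, and the jar, the two round nozzles and the rail look undisturbed. The empty seat is on the line from hub to pointer, and the arm is clear with about 0 N on the wrist. I did not look closely at the rest of the bench afterwards.

**Checks that disagreed:**
- The nozzle touched the tray floor about 3 mm lower than I had worked out. It may have slipped a little in the jaws, or the heights may be slightly off. Contact force was about 16 N.
- The hub's top measured 8 mm low from two views, probably because it is domed.
- My rough side-view readings of the tray corners did not give consistent heights, so I took the tray position from the top view.

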